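# Close up a drained tumbling barrel

### The job

The hand-cranked tumbling barrel has been left to drain over its tray with its door slack. Turn the barrel by its crank until the door is on top and the barrel clicks into its notch there, then turn the T-handle on the door clockwise as far as it goes, so that the door is drawn tight. Leave the things standing around it alone.

Things in the scene. Friction and masses are not known exactly. Their poses are not given: they have to be found in the camera images.
- frame: Grey steel stand, fixed to the bench, 300 mm along its x, 318 mm along its y; bearing at each end, steel drip tray between. Origin: centre of its footprint on the bench. x points away from the robot (turned up to 0.2 rad), y left, z up. The barrel's axis runs along frame y, 175 mm up, over the origin. Dark detent housing by the crank: x -145 to -80, y -180 to -145, top z 190 mm.
- barrel (a joint): Turn of the green hexagonal barrel (190 mm across flats, 240 long; flanges 228 across), rad. 0: door on top. Positive: door lies over to the far side (frame +x); 1.57: it faces away from the robot. No end stops. A sprung roller in a 12-notch wheel holds it every 0.524 rad; between notches it snaps to the nearer. Next notch: about 0.7 N m, 9 N at the grip. Starts at notch 90, 120 or 150 degrees.
- grip_mid (a point): Middle of the crank's black grip: a round bar 26 mm thick, 100 mm long, level, parallel to frame y, beyond the barrel's right (frame -y) end, 75 mm from the axis. It spins freely on its pin (its orientation means nothing). The crank arm is 54 mm from this point towards +y, the grip's free end 46 mm towards -y. With the door on top the grip lies 75 degrees down on the robot's side.
- crank_centre (a point): Point on the barrel's axis, centre of the circle that grip_mid runs on (frame x 0, y -241, z 175 mm). grip_mid = this point + 75 mm * (sin a along frame x, cos a up), with a = barrel joint - 1.309 rad. So the crank is pulled over the top towards the robot.
- t_grip (a point): Centre of the cross bar of the door's steel T-handle: bar 100 mm long, 16 wide, 20 deep, centre 41 mm above the door's plate. With the door on top its shaft is upright (within 0.035 rad) and the bar's centre is about 331 mm (slack) or 325 mm (tight) above the bench, over the axis, 59 mm from the origin towards frame -y. Site y runs along the bar, point z along the shaft, outwards.
- t_handle (a joint): Turn of the T-handle, rad, 0 to 1.4 (a stop at each end), growing clockwise as seen from outside (from above when the door is on top). 0: slack, bar along the barrel's axis; 1.4: tight, bar almost straight across the barrel. It takes 0.15 to 0.3 N m and stays where it is left. It starts between 0 and 0.25.
- door (a joint): Door of the barrel (102 by 212 mm, green, on one flat), hinged at the frame's +y end; the T-handle sits near the other end. Rad, 0: slack, that end 7 mm off its seat; 0.035: drawn tight on its black gasket. It moves only with the T-handle (0.025 rad per rad of it); the reading's noise is as large as the travel, so go by t_handle.
- bottle_mid (a point): Bystander: white plastic bottle, 72 mm across, 210 mm high, standing on the bench to the left of the stand; point at its centre.
- shackle_mid (a point): Bystander: steel bow shackle, about 120 mm long and 30 mm high, lying on the bench to the right of the stand; point at its centre.
- brush: Bystander: hand brush with a wooden handle, 200 mm long, lying on the bench to the left of the stand; origin at its middle, on the bench.

How it is judged:
By the outcome, as a careful person would: the job done as asked, in the order asked, and still so for the second after the job is handed in, with the robot touching nothing.
It also fails if it takes over 54 s, if anything falls off the work surface, if the arm or the gripper's body presses on something with over 40 N, if the wrist force passes 120 N, or if a joint passes its speed limit or range.

### The arm

A 6-joint arm with a two-finger parallel gripper is mounted at the origin on the work surface. World frame = base frame: x ahead of the robot, y to its left, z up, the work surface at z = 0. Lengths are in m, angles in rad, forces in N, time in s.
With the tool pointing down it reaches from about 0.325 to 0.775 m from the base axis. Payload 5.5 kg.
Tool frame: the origin (TCP) lies between the finger pads; the fingertips stand 19 mm ahead of it and the grasp point (between the pads) is the TCP; z points along the fingers, y is the line along which they close (so a half turn about z gives the same grasp; the last joint's range is limited). The gripper opens to 88 mm and grips with 3 to 60 N. Pads are 20 mm wide; open, the fingers measure 115 mm over their backs; the gripper's body (75 mm by 178 mm) begins 61 mm behind the grasp point.
Start: joints at [1.17, 0.091, 1.231, -0, 1.82, -0.057], TCP at [0.202, 0.565, 0.242] pointing down, gripper open.
Joint ranges: [-2.87, 2.87], [-0.86, 2.18], [0.17, 2.46], [-1.51, 4.65], [0.06, 2.69], [-2.65, 2.65]. Speed limits (rad/s): [2.57, 2.57, 3.01, 3.14, 3.14, 3.14].

### API

Orientations are given as a unit quaternion [w, x, y, z].
In Python, from station import * gives the robot as it stands.
- The arm moves only by the shell command python3 -m creep 'ROWS' [OPENING] [FORCE]. ROWS is a JSON object of lists of equal length, an entry for each row: "delta_pos": the shift along the tool's x, y, z in units of 0.06 m (1.0 is 0.06 m), a list of three; "spin": the turn about the tool's z in units of 6 degrees (1.0 is 6 degrees). In form: {"delta_pos": [[tx, ty, tz], ...], "spin": [spin, ...]}. A call has 1 to 8 rows; each row shifts and turns the commanded pose from where the row before left it, along the tool's axes as they then stand; what a row does not reach is not made up. A row lasts 1/8 s, in which the tool goes at most 62.5 mm and 10.7 degrees, less where a joint would pass 70% of its speed; a pose out of reach is approached as far as the arm can. A call with a number of a shift or a turn outside -1 to 1 is refused whole. A call with a gripper value outside its range is refused whole. OPENING is the opening in per cent of the stroke, from 0 (shut) to 100 (fully open), set as the call begins (- or left out, the last holds). The fingers move at their own pace and stop on an object; FORCE is the grip in N (left out, the last holds). Time passes only in rows, so rows that do not move let the fingers close. It gives the time, the measured TCP pose, the force, the opening and the grip force at its end, in the units of the state.
- get_obs(): the state, without advancing time (a new reading comes with each control period).
- get_image(name): name is "side" or "top" or "wrist"; returns (picture, depth): 400x640x3 uint8, blue, green, red; 400x640 float32, m along the optical axis (not along the pixel's ray), 0 where there is no reading.
- camera_params(name): a dict with "fx", "fy", "cx", "cy" (pixels), "T" (4x4, takes a point from camera to world coordinates); the wrist camera has in their place "mount" (4x4, takes a point from camera to tool coordinates, whose origin is the TCP and whose axes are the flange's). Camera axes: x right, y down, z forward; pixel columns grow to the right and rows downward; lengths in m; the calibration is good to about 2 mm. A picture is of the moment at which its call begins: read the wrist's pose just before it. camera_params takes no time and is no camera call.
- sign_off(): hands the job in; it is judged then, once.
The state is a dict: "time": time; "joint_pos": joint angles; "qd": joint speeds; "effort": joint torques, N m; "position": TCP position; "orientation": TCP orientation; "force": force on the tool from outside, world axes, zero at the start; "moment": the same for the moment, N m; "width": finger opening in m; "grip_force": force on a finger pad.
Only numpy, scipy, OpenCV 4.12 (cv2) and the standard library are available. Lean on these libraries where they do the work, as an engineer would, in place of code of your own. Each camera call takes 0.05 s, during which the arm holds its last target. There are 200 camera calls.

## Working session

There is one attempt and no reset: what is moved stays moved. The work goes in short steps, Python scripts to look and compute and a shell command to move; the robot and the scene stay as the last step left them, time stands still between calls to the robot, and variables do not carry over. Pictures are saved under pics/ and viewed, at most 10 in all, crops included, and the job is handed in when it is done.

```bash
ls; mkdir -p pics; python3 - <<'E'
from station import *
import cv2, numpy as np
o=get_obs(); print(o)
for n in ("side","top"):
    im,d=get_image(n); cv2.imwrite(f"pics/{n}0.png",im); np.save(f"pics/{n}0.npy",d); cp=camera_params(n); print(n,cp)
print(camera_params("wrist"))
E
```

```text
pics
{'time': 0.0, 'joint_pos': array([ 1.17027429e+00,  9.18486779e-02,  1.23181204e+00,  2.58637288e-05,
        1.81976479e+00, -5.66729389e-02]), 'qd': array([-7.19504227e-04, -1.60530309e-04, -8.89008094e-04, -1.07837174e-03,
        1.55057849e-03,  4.66158112e-05]), 'effort': array([-1.79395887e-03, -4.46455264e+01, -4.06437457e+01,  6.95744553e-02,
        2.97107769e-02, -1.82624972e-04]), 'position': array([0.20215669, 0.56467375, 0.24055462]), 'orientation': array([-2.19882544e-04,  1.71075640e-01,  9.85257472e-01, -8.89743419e-04]), 'force': array([-0.62960701,  0.21483208,  0.04471009]), 'moment': array([-0.00362822,  0.03472391, -0.02404405]), 'grip_force': 0.0, 'width': 0.08786250181809975}
side {'fx': 383.5748267766102, 'fy': 383.5748267766102, 'cx': 317.8937562881689, 'cy': 200.9455151336051, 'T': array([[-0.88969286,  0.28402765, -0.35745616,  0.91082601],
       [ 0.45610232,  0.58795775, -0.66803918,  0.78446719],
       [ 0.02042752, -0.75738628, -0.65264749,  0.87963379],
       [ 0.        ,  0.        ,  0.        ,  1.        ]])}
top {'fx': 369.9721150982396, 'fy': 369.9721150982396, 'cx': 317.5217934419161, 'cy': 202.49342056494717, 'T': array([[-0.02181024, -0.99475548,  0.09992924,  0.41377371],
       [-0.99936683,  0.01888194, -0.03015654,  0.12821493],
       [ 0.02811152, -0.10052369, -0.99453745,  1.29846139],
       [ 0.        ,  0.        ,  0.        ,  1.        ]])}
{'fx': 333.50438295075014, 'fy': 333.50438295075014, 'cx': 314.31440252981076, 'cy': 197.24145739667776, 'mount': array([[ 2.60948984e-04, -9.61236910e-01, -2.75723656e-01,
         7.57875124e-02],
       [ 9.99999966e-01,  2.46546133e-04,  8.68976283e-05,
        -6.52056861e-05],
       [-1.55506066e-05, -2.75723669e-01,  9.61236942e-01,
        -1.43776222e-01],
       [ 0.00000000e+00,  0.00000000e+00,  0.00000000e+00,
         1.00000000e+00]])}
```

View pics/side0.png

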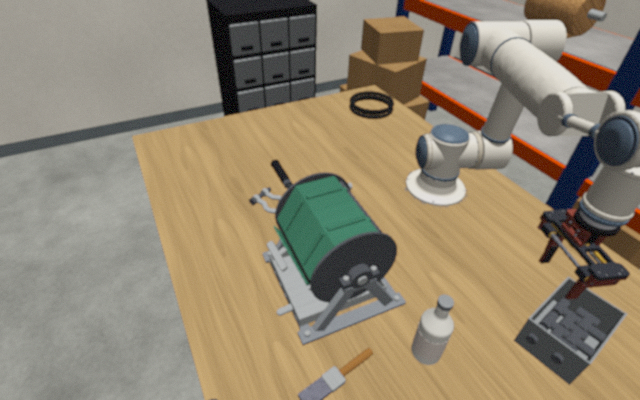

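View pics/top0.png

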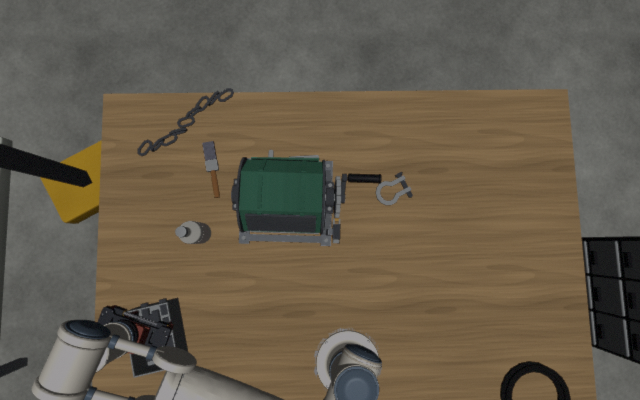

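```bash
cat > h.py <<'E'
from station import *
import cv2, numpy as np
from scipy.spatial.transform import Rotation as R
def T_of(n,o=None):
    cp=camera_params(n)
    if n!="wrist": return cp,cp["T"]
    T=np.eye(4); q=o["orientation"]; T[:3,:3]=R.from_quat([q[1],q[2],q[3],q[0]]).as_matrix(); T[:3,3]=o["position"]
    return cp,T@cp["mount"]
def cloud(n,d,o=None):
    cp,T=T_of(n,o); v,u=np.mgrid[:400,:640]
    P=np.stack([(u-cp["cx"])/cp["fx"]*d,(v-cp["cy"])/cp["fy"]*d,d],-1)
    return P@T[:3,:3].T+T[:3,3]
def grab(n,tag=None):
    o=get_obs(); im,d=get_image(n)
    if tag: cv2.imwrite(f"pics/{tag}.png",im)
    return im,d,cloud(n,d,o),o
E
python3 - <<'E'
from h import *
for n in("top","side"):
    im=cv2.imread(f"pics/{n}0.png"); d=np.load(f"pics/{n}0.npy"); P=cloud(n,d)
    hsv=cv2.cvtColor(im,cv2.COLOR_BGR2HSV); h,s,v=cv2.split(hsv)
    box=(P[...,0]>.4)&(P[...,0]<.85)&(P[...,1]>-.25)&(P[...,1]<.4)&(d>0)
    g=box&(h>65)&(h<95)&(s>80)&(P[...,2]>.1)
    Q=P[g]; print(n,"green",g.sum(),Q.min(0),Q.max(0))
    # surface normals via local plane: bin by height
    k=box&(v<50)&(P[...,2]>.1)
    if n=="top": k[:, :345]=False; k[:, 385:]=False; k[:170]=False;k[190:]=False
    else: k[:,300:]=False; k[:150]=False;k[195:]=False
    B=P[k]; c=np.median(B,0); B=B[np.linalg.norm(B-c,axis=1)<.08]; w=np.linalg.svd(B-B.mean(0),full_matrices=False)[2][0]
    print("grip",len(B),B.mean(0),B.min(0),B.max(0),w, "yaw",np.arctan2(-w[0]/w[1],1))
    if n=="top":
        # rows of green profile mid column
        for r in range(155,235,5): print(r,[np.round(P[r,c],3).tolist() for c in(255,285,310)])
    m=cv2.rotatedRect if 0 else cv2.minAreaRect(np.float32(Q[:,:2])*1000); print(m)
E
```

```text
top green 4731 [0.43953459 0.07902542 0.15125766] [0.67031613 0.3197564  0.28036205]
grip 267 [ 0.58931976 -0.04086671  0.23893453] [ 0.57719606 -0.08806291  0.22776028] [0.60226546 0.01488165 0.24760353] [-0.0540303  -0.9985293  -0.00446917] yaw -0.0540571619841603
155 [[0.718, 0.307, 0.002], [0.717, 0.201, -0.0], [0.692, 0.113, 0.101]]
160 [[0.66, 0.282, 0.183], [0.662, 0.192, 0.169], [0.663, 0.114, 0.157]]
165 [[0.636, 0.277, 0.225], [0.636, 0.189, 0.216], [0.636, 0.115, 0.21]]
170 [[0.614, 0.272, 0.262], [0.613, 0.187, 0.258], [0.613, 0.116, 0.25]]
175 [[0.598, 0.27, 0.271], [0.597, 0.187, 0.267], [0.595, 0.117, 0.271]]
180 [[0.583, 0.27, 0.273], [0.582, 0.187, 0.27], [0.581, 0.117, 0.271]]
185 [[0.57, 0.271, 0.268], [0.568, 0.187, 0.269], [0.567, 0.117, 0.272]]
190 [[0.556, 0.271, 0.269], [0.554, 0.187, 0.27], [0.552, 0.117, 0.272]]
195 [[0.541, 0.27, 0.274], [0.54, 0.188, 0.268], [0.538, 0.118, 0.271]]
200 [[0.527, 0.271, 0.269], [0.526, 0.188, 0.272], [0.525, 0.118, 0.268]]
205 [[0.514, 0.271, 0.268], [0.511, 0.188, 0.274], [0.51, 0.118, 0.272]]
210 [[0.5, 0.271, 0.268], [0.498, 0.188, 0.27], [0.497, 0.118, 0.269]]
215 [[0.486, 0.272, 0.261], [0.485, 0.189, 0.26], [0.483, 0.119, 0.26]]
220 [[0.473, 0.275, 0.243], [0.471, 0.19, 0.246], [0.47, 0.119, 0.252]]
225 [[0.46, 0.279, 0.218], [0.458, 0.191, 0.223], [0.456, 0.119, 0.226]]
230 [[0.446, 0.282, 0.193], [0.444, 0.193, 0.199], [0.443, 0.119, 0.203]]
((557.2276611328125, 199.2080535888672), (234.0263671875, 228.00550842285156), 87.98444366455078)
side green 5476 [ 0.47688429 -0.05164531  0.13730974] [0.67470285 0.31678518 0.2905378 ]
grip 116 [ 0.59826112 -0.03679233  0.23954648] [ 0.58916213 -0.0815018   0.23369617] [0.60597166 0.0047207  0.24361725] [ 0.03578321  0.999351   -0.00413906] yaw -0.03579115516685504
((576.7413330078125, 134.70245361328125), (367.6720886230469, 190.42752075195312), 85.05741119384766)
```

```bash
python3 -m creep '{"delta_pos":[[0,0,-1],[0,0,-1],[0,0,-1],[0,0,0],[0,0,0],[0,0,0],[0,0,0],[0,0,0]],"spin":[1,1,1,1,1,1,1,1]}' 100; python3 -m creep '{"delta_pos":[[0,0,0],[0,0,0],[0,0,0],[0,0,0],[0,0,0]],"spin":[1,1,1,1,0.2]}'; cat >> h.py <<'E'
def togo(target,yaw_y=None):
    "tool-axis shift in units of 0.06 m, and spin (units of 6 deg) that brings tool y to heading yaw_y"
    o=get_obs(); q=o["orientation"]; M=R.from_quat([q[1],q[2],q[3],q[0]]).as_matrix()
    print("pos",o["position"].round(4),"t",round(o["time"],2),"heading y",np.arctan2(M[1,1],M[0,1]).round(4),"F",o["force"].round(1),"w",round(o["width"],4),"j6",o["joint_pos"][5].round(2))
    print("units",(M.T@(np.array(target)-o["position"])/.06).round(3))
    if yaw_y is not None: print("spin",(-(yaw_y-np.arctan2(M[1,1],M[0,1]))/np.radians(6)).round(2))
E
python3 -c "
from h import *
togo([.591,-.041,.40],-.05)"
```

```text
time: 1.1
position: [0.2023, 0.565, 0.421]
orientation: [0.0, 0.558, 0.83, -0.001]
force: [0.4, -1.0, -0.1]
width: 0.088
grip_force: 0.0
time: 1.72
position: [0.2023, 0.565, 0.4211]
orientation: [0.0, 0.725, 0.689, -0.0]
force: [-0.0, -0.4, -0.2]
width: 0.0877
grip_force: 0.0
pos [0.2023 0.565  0.4211] t 1.73 heading y -0.0507 F [-0.  -0.4 -0.2] w 0.0877 j6 1.22
units [-9.758  6.983  0.358]
spin -0.01
```

```bash
python3 -m creep '{"delta_pos":[[-0.8,0.58,0],[-0.8,0.58,0],[-0.8,0.58,0],[-0.8,0.58,0],[-0.8,0.58,0],[-0.8,0.58,0],[-0.8,0.58,0],[-0.8,0.58,0]],"spin":[0,0,0,0,0,0,0,0]}'; python3 -m creep '{"delta_pos":[[-0.8,0.58,0],[-0.8,0.58,0],[-0.8,0.58,0],[-0.9,0.6,0],[0,0,0]],"spin":[0,0,0,0,0]}'
python3 - <<'E'
from h import *
im,d,P,o=grab("wrist","w1")
np.save("pics/w1.npy",d)
togo([.591,-.041,.228],-.05)
v=im.max(2); k=(v<60)&(P[...,2]>.2)&(P[...,2]<.3)&(P[...,1]<.02)&(d>0)
n,l,st,c=cv2.connectedComponentsWithStats(k.astype(np.uint8))
for i in range(1,n):
    if st[i,4]>300:
        B=P[l==i]; w=np.linalg.svd(B-B.mean(0),full_matrices=False)[2][0]; print(st[i],B.mean(0).round(4),B.min(0).round(3),B.max(0).round(3),w.round(3))
E
```

```text
time: 2.72
position: [0.4615, 0.1655, 0.4216]
orientation: [0.0, 0.724, 0.69, 0.0]
force: [0.6, 1.5, 0.1]
width: 0.0878
grip_force: 0.0
time: 3.35
position: [0.5917, -0.0393, 0.418]
orientation: [-0.002, 0.726, 0.688, -0.002]
force: [-0.1, -0.2, 0.0]
width: 0.0878
grip_force: 0.0
pos [ 0.5907 -0.0373  0.4195] t 3.4 heading y -0.0524 F [-0.1 -0.   0.5] w 0.0879 j6 -0.07
units [-0.062  0.019  3.191]
spin -0.02
[ 305  134   24   94 1829] [ 0.5923 -0.0398  0.2393] [ 0.578 -0.088  0.231] [0.605 0.006 0.244] [ 0.039  0.999 -0.005]
```

View pics/w1.png

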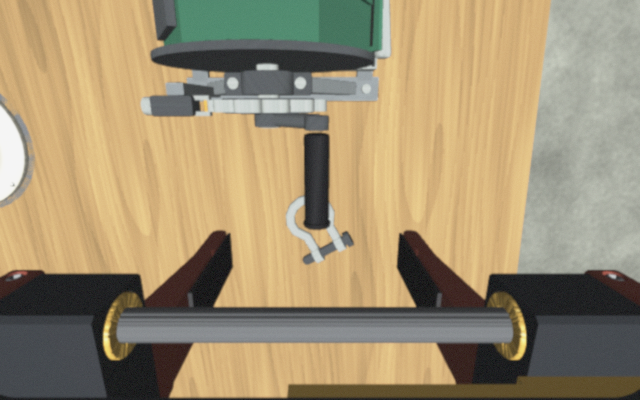

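```bash
python3 -m creep '{"delta_pos":[[-0.1,0.02,0.8],[0,0,0.8],[0,0,0.8],[0,0,0.5],[0,0,0.29],[0,0,0]],"spin":[0,0,0,0,0,0]}'; python3 -m creep '{"delta_pos":[[0,0,0],[0,0,0],[0,0,0],[0,0,0],[0,0,0],[0,0,0]],"spin":[0,0,0,0,0,0]}' 0 30; python3 -c "
from h import *
o=get_obs();print(o['joint_pos'].round(2))
togo([.592,-.042,.228],-.047)"
```

```text
time: 4.15
position: [0.5902, -0.0406, 0.2299]
orientation: [-0.0, 0.724, 0.69, -0.0]
force: [-0.9, 0.3, 0.3]
width: 0.0879
grip_force: 0.0
time: 4.9
position: [0.5907, -0.0416, 0.2302]
orientation: [-0.0, 0.725, 0.689, -0.0]
force: [-0.7, -0.4, -0.9]
width: 0.0311
grip_force: 0.0
[-0.13  0.07  1.28 -0.    1.8  -0.08]
pos [ 0.5907 -0.0416  0.2302] t 4.9 heading y -0.0506 F [-0.7 -0.4 -0.9] w 0.0311 j6 -0.08
units [-0.006  0.021  0.036]
spin -0.03
```

```bash
python3 -m creep '{"delta_pos":[[0,0,0],[0,0,0],[0,0,0]],"spin":[0,0,0]}' 0 30;  python3 -m creep '{"delta_pos":[[0,-0.123,-0.108],[0,-0.136,-0.091],[0,-0.147,-0.072],[0,-0.155,-0.053]],"spin":[0,0,0,0]}'; python3 -c "
from h import *
togo([.592,-.042,.228],-.047)"
```

```text
time: 5.28
position: [0.5922, -0.0416, 0.2304]
orientation: [0.001, 0.725, 0.689, 0.001]
force: [6.0, -0.4, -1.3]
width: 0.0253
grip_force: 30.0
time: 5.78
position: [0.5577, -0.0399, 0.2501]
orientation: [0.001, 0.725, 0.689, 0.001]
force: [20.5, -1.4, -9.9]
width: 0.0257
grip_force: 30.0
pos [ 0.5577 -0.0399  0.2501] t 5.78 heading y -0.0505 F [20.5 -1.4 -9.9] w 0.0257 j6 -0.08
units [-0.006  0.572  0.37 ]
spin -0.03
```

```bash
python3 -m creep '{"delta_pos":[[0,-0.16,-0.032],[0,-0.163,-0.011],[0,-0.163,0.011],[0,-0.16,0.032]],"spin":[0,0,0,0]}' 0 45;  python3 -m creep '{"delta_pos":[[0,-0.155,0.053],[0,-0.147,0.072],[0,-0.136,0.091],[0,-0.123,0.108]],"spin":[0,0,0,0]}'; python3 -c "
from h import *
togo([.539-.053,-.037,.228],-.047)"
```

```text
time: 6.28
position: [0.5186, -0.0379, 0.2494]
orientation: [0.001, 0.725, 0.689, 0.001]
force: [22.4, -1.1, 0.4]
width: 0.025
grip_force: 45.0
time: 6.78
position: [0.4855, -0.0362, 0.2294]
orientation: [0.001, 0.725, 0.689, 0.001]
force: [19.0, -0.8, 10.2]
width: 0.0252
grip_force: 45.0
pos [ 0.4855 -0.0362  0.2294] t 6.78 heading y -0.0506 F [19.  -0.8 10.2] w 0.0252 j6 -0.09
units [-0.012  0.009  0.023]
spin -0.03
```

```bash
python3 -m creep '{"delta_pos":[[0,-0.108,0.123],[0,-0.091,0.136],[0,-0.072,0.147],[0,-0.053,0.155],[0,0,0.02],[0,0,0]],"spin":[0,0,0,0,0,0]}';  python3 - <<'E'
from h import *
togo([.539-.072,-.037,.194],-.047)
im,d,P,o=grab("side","s1"); grab("top","t1")
cv2.imwrite("pics/s1c.png",cv2.resize(im[130:330,220:440],None,fx=2.7,fy=2.7))
E
```

```text
time: 7.52
position: [0.4668, -0.0353, 0.1958]
orientation: [0.002, 0.725, 0.689, 0.002]
force: [9.8, -0.5, -1.2]
width: 0.0251
grip_force: 45.0
pos [ 0.4668 -0.0353  0.1958] t 7.53 heading y -0.0506 F [ 9.8 -0.5 -1.2] w 0.0251 j6 -0.1
units [-0.029  0.005  0.031]
spin -0.03
```

View pics/s1c.png

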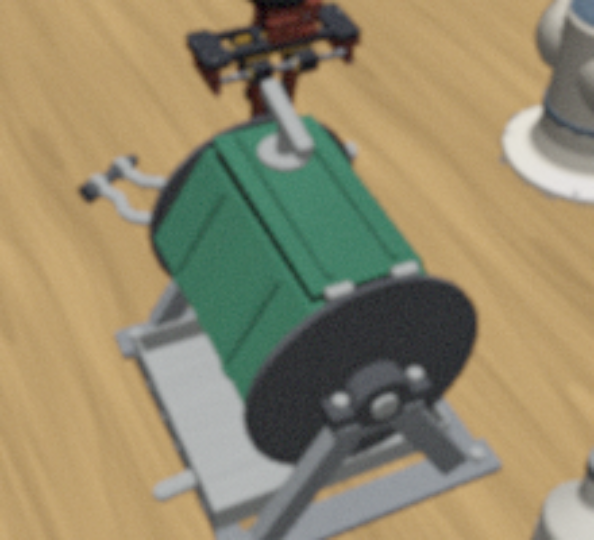

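```bash
python3 -m creep '{"delta_pos":[[0,0,0],[0,0,0],[0,0,0],[0,0,0],[0,0,-0.3],[0,0,-0.8],[0,0,-1],[0,0,-1]],"spin":[0,0,0,0,0,0,0,0]}' 100;  python3 -m creep '{"delta_pos":[[0,0,-1],[0,0,-0.6],[0,0,0]],"spin":[0,0,0]}'; python3 - <<'E'
from h import *
im,d,P,o=grab("wrist","w2"); np.save("pics/w2.npy",d)
# grip and door-top checks
it,dt,Pt,_=grab("top"); np.save("pics/t2.npy",dt); cv2.imwrite("pics/t2.png",it)
togo([.549,.141,.45],-.05)
for name,Q in(("wrist",P),("top",Pt)):
    D=Q.copy(); k=(D[...,2]>.31)&(D[...,2]<.36)&(D[...,1]>.06)&(D[...,1]<.23)&(D[...,0]>.47)&(D[...,0]<.63)
    B=D[k]
    if len(B)>10:
        w=np.linalg.svd(B[:,:2]-B[:,:2].mean(0),full_matrices=False)[2][0]; w=w*np.sign(w[1])
        print(name,len(B),B.mean(0).round(4),B.min(0).round(3),B.max(0).round(3),w.round(3),"heading bar",np.arctan2(w[1],w[0])-np.pi/2)
        print(cv2.minAreaRect(np.float32(B[:,:2]*1000)))
E
```

```text
time: 8.62
position: [0.4649, -0.0351, 0.3846]
orientation: [0.001, 0.725, 0.689, 0.0]
force: [0.8, 0.5, 0.5]
width: 0.0878
grip_force: 0.0
time: 9.0
position: [0.4651, -0.0351, 0.4817]
orientation: [0.003, 0.725, 0.689, 0.002]
force: [-0.2, 0.2, 0.1]
width: 0.0876
grip_force: 0.0
pos [ 0.4655 -0.0352  0.4775] t 9.1 heading y -0.0506 F [ 0.5 -0.1 -0.5] w 0.0883 j6 -0.1
units [3.004 1.241 0.459]
spin -0.01
wrist 682 [0.5408 0.1012 0.3396] [0.534 0.091 0.327] [0.552 0.115 0.344] [0.068 0.998] heading bar -0.06765532511885652
((542.3600463867188, 102.55519104003906), (22.06502342224121, 16.300384521484375), 80.70298767089844)
top 242 [0.5462 0.1419 0.3394] [0.533 0.095 0.311] [0.561 0.191 0.345] [0.147 0.989] heading bar -0.14728958594320263
((547.1983642578125, 142.50115966796875), (98.09818267822266, 16.250030517578125), 81.56529235839844)
```

```bash
python3 -c "
import cv2
im=cv2.imread('pics/t2.png');cv2.imwrite('pics/t2c.png',cv2.resize(im[130:270,210:430],None,fx=3.6,fy=3.6))"
```

```text
(no output)
```

View pics/t2c.png

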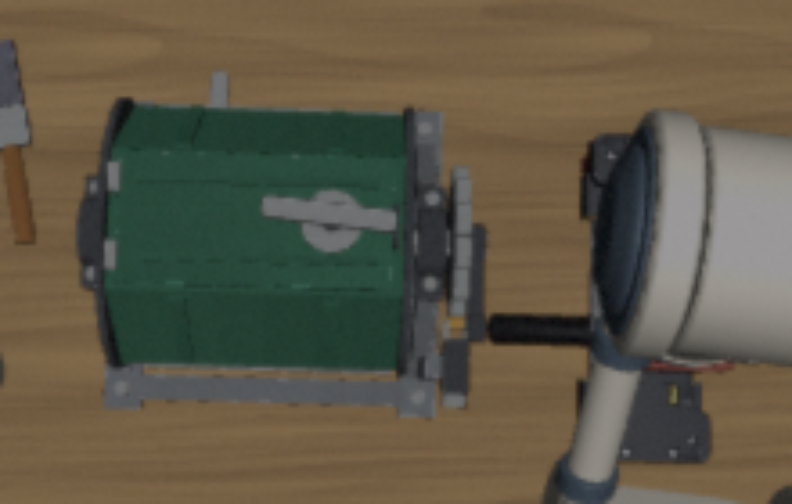

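```bash
python3 -m creep '{"delta_pos":[[0.76,0.3,0],[0.76,0.3,0],[0.76,0.3,0],[0.76,0.3,0],[0,0,0.4],[0,0,0]],"spin":[0,0,0,0,0.9,0]}'; python3 - <<'E'
from h import *
im,d,P,o=grab("wrist","w3")
k=(P[...,2]>.325)&(P[...,2]<.36)&(P[...,1]>.06)&(P[...,1]<.23)&(P[...,0]>.47)&(P[...,0]<.63)
k=k&(im.max(2)>100)
n,l,st,c=cv2.connectedComponentsWithStats(k.astype(np.uint8)); i=1+st[1:,4].argmax(); k=l==i
B=P[k]; print(st[i],B.mean(0).round(4),B.min(0).round(3),B.max(0).round(3))
r=cv2.minAreaRect(np.float32(B[:,:2]*1000)); print(r)
w=np.linalg.svd(B[:,:2]-B[:,:2].mean(0),full_matrices=False)[2][0]; w=w*np.sign(w[1]);print("tool-y heading for bar",np.arctan2(w[1],w[0])-np.pi/2)
togo([r[0][0]/1000,r[0][1]/1000,.331],-.147)
E
```

```text
time: 9.85
position: [0.5466, 0.1439, 0.449]
orientation: [-0.002, 0.756, 0.655, -0.004]
force: [1.3, -0.4, -0.3]
width: 0.088
grip_force: 0.0
[ 309  138   20  122 2342] [0.5489 0.1451 0.3401] [0.535 0.093 0.325] [0.562 0.191 0.344]
((548.7091674804688, 142.19956970214844), (98.54622650146484, 15.459890365600586), 81.66020965576172)
tool-y heading for bar -0.14557945752097035
pos [0.5462 0.1433 0.4514] t 9.9 heading y -0.1428 F [-0.4 -0.3  0.7] w 0.0877 j6 0.34
units [-0.009  0.053  2.006]
spin 0.04
```

View pics/w3.png

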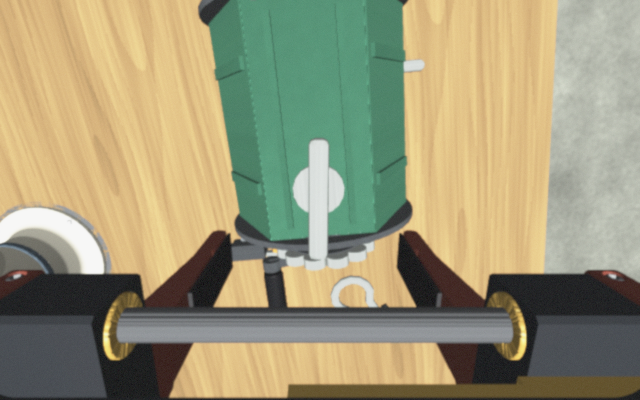

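```bash
python3 -m creep '{"delta_pos":[[0,0.03,0.6],[0,0,0.6],[0,0,0.5],[0,0,0.3],[0,0,0]],"spin":[0,0,0,0,0]}'; python3 -m creep '{"delta_pos":[[0,0,0],[0,0,0],[0,0,0],[0,0,0],[0,0,0],[0,0,0],[0,0,0],[0,0,0]],"spin":[0,0,0,0,0,0,0,0]}' 0 60;python3 -m creep '{"delta_pos":[[0,0,0],[0,0,0]],"spin":[0,0]}'; python3 -c "
from h import *
togo([.548,.142,.331],-.147);print(get_obs()['moment'])"
```

```text
time: 10.52
position: [0.5477, 0.1423, 0.3331]
orientation: [-0.0, 0.756, 0.654, -0.001]
force: [-0.6, -0.1, 0.1]
width: 0.0877
grip_force: 0.0
time: 11.52
position: [0.5486, 0.1431, 0.3333]
orientation: [0.0, 0.756, 0.654, 0.0]
force: [1.7, -0.3, 0.3]
width: 0.0158
grip_force: 60.0
time: 11.78
position: [0.5485, 0.143, 0.3333]
orientation: [0.0, 0.756, 0.654, 0.0]
force: [1.5, -1.0, -0.3]
width: 0.016
grip_force: 60.0
pos [0.5485 0.143  0.3333] t 11.78 heading y -0.145 F [ 1.5 -1.  -0.3] w 0.016 j6 0.34
units [-0.019 -0.006  0.039]
spin 0.02
[-0.13217748 -0.47362692  0.00452859]
```

```bash
python3 -m creep '{"delta_pos":[[0,0,0.008],[0,0,0.008],[0,0,0.008],[0,0,0.008],[0,0,0.008],[0,0,0.008]],"spin":[0.8,0.8,0.8,0.8,0.8,0.8]}'; python3 -c "
from h import *
togo([.548,.142,.331],-.05-1.4);print(get_obs()['moment'])"
```

```text
time: 12.52
position: [0.5494, 0.1423, 0.3313]
orientation: [0.001, 0.896, 0.444, 0.002]
force: [3.4, -4.9, 1.3]
width: 0.0151
grip_force: 60.0
pos [0.5494 0.1423 0.3313] t 12.53 heading y -0.6513 F [ 3.4 -4.9  1.3] w 0.0151 j6 0.85
units [-0.018 -0.015  0.006]
spin 7.63
[-0.49567962 -1.26061788  0.23163249]
```

```bash
python3 -m creep '{"delta_pos":[[0,0,0.008],[0,0,0.008],[0,0,0.008],[0,0,0.008],[0,0,0.008],[0,0,0.008],[0,0,0],[0,0,0]],"spin":[0.8,0.8,0.8,0.8,0.8,0.8,0.8,0.8]}'; python3 -c "
from h import *
togo([.548,.142,.331],-.05-1.4);print(get_obs()['moment'])"
```

```text
time: 13.52
position: [0.5496, 0.1408, 0.3287]
orientation: [0.002, 0.992, 0.123, 0.002]
force: [3.9, -10.4, 1.2]
width: 0.0157
grip_force: 60.0
pos [0.5496 0.1408 0.3287] t 13.53 heading y -1.3237 F [  3.9 -10.4   1.2] w 0.0157 j6 1.52
units [-0.021 -0.026 -0.038]
spin 1.21
[-1.43104835 -1.26063002  0.23943654]
```

```bash
for i in 1; do python3 -m creep '{"delta_pos":[[0,0,0],[0,0,0],[0,0,0]],"spin":[0.4,0.4,0.4]}'; python3 -c "
from h import *
togo([.548,.142,.331],-.05-1.4);print(get_obs()['moment'])"; python3 -m creep '{"delta_pos":[[0,0,0],[0,0,0],[0,0,0]],"spin":[0.4,0.3,0]}'; python3 -c "
from h import *
togo([.548,.142,.331],-.05-1.4);print(get_obs()['moment'])"; done
```

```text
time: 13.9
position: [0.5496, 0.1405, 0.3282]
orientation: [0.002, 0.998, 0.061, 0.002]
force: [4.3, -10.6, -0.6]
width: 0.0156
grip_force: 60.0
pos [0.5496 0.1405 0.3282] t 13.9 heading y -1.4484 F [  4.3 -10.6  -0.6] w 0.0156 j6 1.64
units [-0.024 -0.028 -0.047]
spin 0.02
[-1.53841152 -1.342084    0.2324139 ]
time: 14.28
position: [0.5493, 0.1406, 0.3282]
orientation: [0.002, 1.0, 0.026, 0.001]
force: [4.4, -11.2, 0.9]
width: 0.016
grip_force: 62.4
pos [0.5493 0.1406 0.3282] t 14.28 heading y -1.5185 F [  4.4 -11.2   0.9] w 0.016 j6 1.71
units [-0.02  -0.025 -0.047]
spin -0.65
[-1.62441541 -0.99196124  1.52707403]
```

```bash
python3 -m creep '{"delta_pos":[[0,0,0],[0,0,0],[0,0,0],[0,0,0],[0,0,0],[0,0,-0.5],[0,0,-0.9],[0,0,-0.9]],"spin":[-0.4,0,0,0,0,0,0,0]}' 100 30; python3 -m creep '{"delta_pos":[[0,0,0],[0,0,0]],"spin":[0,0]}'; python3 - <<'E'
from h import *
im,d,P,o=grab("wrist","w4")
togo([.548,.142,.331])
k=(P[...,2]>.318)&(P[...,2]<.36)&(P[...,1]>.06)&(P[...,1]<.23)&(P[...,0]>.47)&(P[...,0]<.63)&(im.max(2)>100)
n,l,st,c=cv2.connectedComponentsWithStats(k.astype(np.uint8)); i=1+st[1:,4].argmax(); B=P[l==i]
print(st[i],B.mean(0).round(4),cv2.minAreaRect(np.float32(B[:,:2]*1000)))
w=np.linalg.svd(B[:,:2]-B[:,:2].mean(0),full_matrices=False)[2][0]; w=w*np.sign(w[0]);h=np.arctan2(w[1],w[0]);print("bar heading",h,"t est",np.pi/2-.05-h)
E
```

```text
time: 15.28
position: [0.5479, 0.1431, 0.467]
orientation: [0.0, 0.999, 0.048, -0.0]
force: [0.7, 0.6, 1.1]
width: 0.0872
grip_force: 0.0
time: 15.52
position: [0.5486, 0.1432, 0.4648]
orientation: [0.0, 0.999, 0.048, -0.0]
force: [0.1, -1.4, -0.0]
width: 0.088
grip_force: 0.0
pos [0.5486 0.1432 0.4637] t 15.57 heading y -1.4748 F [ 0.7 -0.  -1.4] w 0.0877 j6 1.67
units [-0.005  0.018  2.212]
[ 308  134   20  113 2046] [0.5518 0.1404 0.3349] ((548.7716674804688, 140.01048278808594), (98.49745178222656, 16.03636932373047), 6.903042793273926)
bar heading 0.1191306962871139 t est 1.4016656305077826
```

View pics/w4.png

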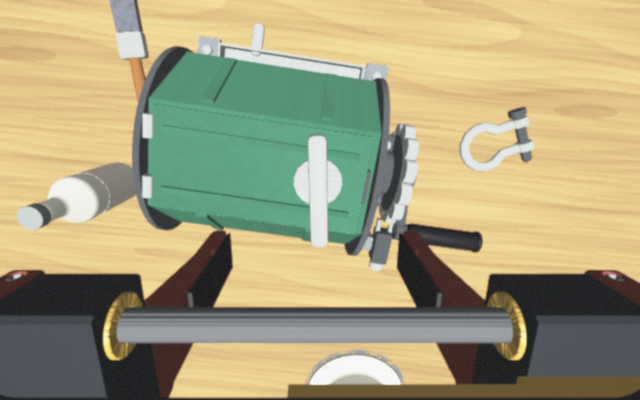

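The picture shows the bar, (318,135) to (318,245), across the barrel. The bottle, brush and shackle are still standing or lying where they were. I'll check that the barrel is level in its notch before handing in.

```bash
python3 - <<'E'
from h import *
im,d,P,o=grab("top")
h,s,v=cv2.split(cv2.cvtColor(im,cv2.COLOR_BGR2HSV))
im,d,P,o=grab("wrist"); h,s,v=cv2.split(cv2.cvtColor(im,cv2.COLOR_BGR2HSV))
k=(h>65)&(h<95)&(s>80)&(P[...,2]>.26)&(abs(P[...,0]-.552)<.04)&(d>0)
B=P[k]; c=np.linalg.lstsq(np.c_[B[:,:2],np.ones(len(B))],B[:,2],rcond=None)[0]; print(len(B),"slope x,y",c[:2].round(3),B[:,2].mean())
k=(im.max(2)<60)&(P[...,2]>.17)&(P[...,2]<.25)&(P[...,1]<.01)&(P[...,0]>.4)&(P[...,0]<.55); B=P[k]; print("grip",len(B),B.mean(0).round(4),B[:,2].max())
E
```

```text
14976 slope x,y [-0.001  0.006] 0.28505907098781813
grip 672 [ 0.4723 -0.0421  0.2039] 0.20938322539145415
```

```bash
python3 -c "
from station import *
print(sign_off())"
```

```text
the job is handed in; nothing more can be done
None
```

The job is handed in: the barrel sits level in its notch with the door on top, the T-handle is turned clockwise to its stop (about 1.40 rad by camera) so the door is drawn tight, and I touched none of the things standing around it.

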